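# Load a vial into the turbidity meter and index it to the optical head

## Robot

A 6-joint arm with a two-finger parallel gripper is mounted at the origin on a cart in front of the work surface, level with it; the furniture and walls round the work are solid. World frame = base frame: x ahead of the robot, y to its left, z up, the work surface at z = 0. Lengths are in mm, angles in rad, forces in N, time in s.
With the tool pointing down it reaches from about 300 to 775 mm from the base axis. Payload 14.6 kg.
Tool frame: the origin (TCP) lies between the finger pads; the fingertips stand manip.tip_reach ahead of it and the grasp point (between the pads) lies 5 mm behind it (manip.tip_reach is the distance from the TCP to the fingertips, in mm); z points along the fingers, y is the line along which they close (so a half turn about z gives the same grasp; the last joint's range is limited). The gripper opens to 94 mm and grips with 3 to 60 N. Pads are 16 mm wide; open, the fingers measure 119 mm over their backs; the gripper's body (75 mm by 177 mm) begins 78 mm behind the grasp point.
Start: joints at [-1.189, 0.3, 1.521, -0, 1.321, -0.067], TCP at [238.628, -495.526, 219.446] pointing down, gripper open.
Joint ranges: [-3.03, 3.03], [-0.79, 2.21], [0.23, 2.52], [-1.04, 4.18], [0, 3.07], [-2.55, 2.55]. Speed limits (rad/s): [2.22, 2.22, 2.57, 3.14, 3.14, 3.14].

## Interface

Orientations are given as [roll, pitch, yaw] about the fixed x, y, z axes, in that order (R = Rz(yaw) Ry(pitch) Rx(roll)).
In Python, from cell import manip gives the robot as it stands. The module is installed in compiled form; this text tells all that it offers.
- The arm moves only by the shell command python3 -m creep 'ROWS' [FORCE]. ROWS is JSON, a list of rows, each a list of 3 entries, a list of its own where there are three numbers: the opening, from -1 (shut) to 1 (fully open), then the shift along the tool's x, y, z in cm, then the turn about the tool's z in units of 5 degrees (1.0 is 5 degrees). In form: [[grip, [tx, ty, tz], roll], ...]. A call has 1 to 12 rows; each row is the pose to reach, as a shift and turn from the pose commanded when the call began, along the tool's axes at that moment; what a row does not reach only later rows make up. A row lasts 1/10 s, in which the tool goes at most 50 mm and 8.59 degrees, less where a joint would pass 70% of its speed; a pose out of reach is approached as far as the arm can. A call with a gripper value outside its range is refused whole. The fingers move at their own pace and stop on an object; FORCE is the grip in N (left out, the last holds). Time passes only in rows, so rows that repeat a pose let the fingers close. It gives the time, the measured TCP pose, the force, the opening and the grip force at its end, in the units of the state.
- manip.read_state(): the state, without advancing time (a new reading comes with each control period).
- manip.camera(name): name is "scene" or "top"; returns the picture (384x512x3 uint8, red, green, blue); there is no depth.
- manip.camera_params(name): a dict with "fovy" (degrees; the focal length in pixels is half the picture's height over the tangent of half this angle, whatever the lens; pixels are square), "cx", "cy" (the principal point, pixels), "origin" and "attitude" of the camera in the world. Camera axes: x right, y down, z forward; pixel columns grow to the right and rows downward; lengths in mm; the calibration is good to about 2 mm. A picture is of the moment at which its call begins. camera_params takes no time and is no camera call.
- manip.sign_off(): hands the job in; it is judged then, once.
The state is a dict: "clock": time; "joints": joint angles; "qd": joint speeds; "effort": joint torques, N m; "eef_pos": TCP position; "eef_rot": TCP orientation; "wrist_force": force on the tool from outside, world axes, zero at the start; "moment": the same for the moment, N m; "finger_gap": finger opening in mm; "finger_force": force on a finger pad.
Only numpy, scipy, OpenCV 4.12 (cv2) and the standard library are available. Lean on these libraries where they do the work, as an engineer would, in place of code of your own. Each camera call takes 0.05 s, during which the arm holds its last target. There are 200 camera calls.

## Task

Stand the small unlabelled amber vial upright, fully home, in the meter's sleeve while the sleeve is still out at the loading mark, and let go of it. Then lift the black index knob clear, swing the sleeve round to the optical head, and feel for the measuring notch there so that the knob snaps fully down into it; never wrench the knob, neither up against its stop nor sideways against its pin. Leave the vial seated in the sleeve, and do not disturb the bottle, the beaker and the tube rack standing by.

Things in the scene. Friction and masses are not known exactly. Their poses are not given: they have to be found in the camera images.
- sample_vial: the small amber glass vial without label, black screw cap: body 29 mm in diameter and 51 mm high, cap 25 mm in diameter above it, 82 mm in all, 33 to 57 g. Origin: centre of its underside, z up. Stands loose on the counter left of the meter, in one of two places; the labelled bottle has the other.
- meter_base: the white bench turbidity meter, fixed: round base 180 mm across, 22 mm high. Origin: centre of its underside, on the vertical pivot axis of the swing arm. The loading mark, a short dark line, is on the rim at its -x side.
- head (a point): the meter's white optical head, this point at the centre of its long dark window (36 x 16 mm), 82 mm from the pivot axis and 70 mm up, 1.10 rad counterclockwise (from above) from the loading mark; x points away from the axis. The head is 54 mm wide (y), reaches out to 123 mm from the axis and is 134 mm high; its black visor, 36 mm wide, reaches in to 55 mm from the axis, 122 to 134 mm up.
- swing_arm (a joint): angle of the aluminium arm that carries the sleeve and turns with the knob, rad: 0 = sleeve at the loading mark, grows counterclockwise from above; end stops -0.14 and 1.6; turns easily. The roomy loading slot gives about 0.08 play each way. The only other slot, the measuring notch, is set to the beam: its centre lies anywhere from 0.86 to 1.34 (hidden), about 0.05 wide each way.
- sleeve (a point): centre of the inner floor of the dark steel sleeve, 60 mm from the pivot axis and 35 mm above the counter; x points away from the axis, z up. Bore 32 mm, 22 mm deep (rim 57 mm above the counter, 43 mm across), mouth flared to 37 mm. The knob leaves 18 mm free beside the seated vial: hold the vial with the fingers closing along the tangent (this point's y).
- index_knob (a joint): lift of the black index knob, m: 0 = fully down, pin in a slot; 0.007 = pin resting on the smooth land between the slots; 0.009 = end stop of the pull. A spring pulls it down with 8 N at 0, 11 N at 0.009. It lifts straight up and turns only together with the swing arm.
- knob_grip (a point): top centre of the knob's bar grip, on the pivot axis, 114 mm above the counter with the knob down. x points along the bar, towards the sleeve; z up. The bar is 46 mm long (x), 12 mm thick (y) and 26 mm high; below it the ribbed round part is 55 mm across and 20 mm high.
- index_pin: the steel pin under the knob, hidden in the hub: 6 mm in diameter, blunt, 22 mm from the pivot axis, reaching 7 mm into a slot. It must never bear more than 30 N, sideways or against the end stop. Origin: on the pivot axis at the knob's lower edge.
- labelled_bottle: bystander: the larger amber bottle with a paper label, 33 mm in diameter, 86 mm high, loose; origin centre of its underside.
- glass_beaker: bystander: small glass beaker, 46 mm in diameter, 57 mm high, loose; origin centre of its underside.
- test_tube_rack: bystander: white rack with test tubes, 58 x 175 x 110 mm (long side along its y), loose; origin centre of its underside.

How it is judged (in metres and radians):
On the way:
1. the vial stands fully home in the sleeve, let go, with the sleeve still at the loading mark and the knob down (horizontal distance between sample_vial and sleeve below 0.004 m and z of sample_vial in the frame of sleeve below 0.003 m and angle between sample_vial's own z axis and vertical below 0.1 rad and contact force between the fingers and sample_vial below 0.1 N and value of joint swing_arm below 0.25 rad and value of joint index_knob below 0.002 m), for 0.2 s.
At the end, for the whole second after the job is handed in: knob fully down (lift under 1.5 mm) in the measuring notch, swing arm beyond 0.8 rad and still, vial standing in the sleeve within 4 mm of its axis, within 3 mm of its floor and 0.1 rad of upright (value of joint index_knob below 0.0015 m and value of joint swing_arm above 0.8 rad and horizontal distance between sample_vial and sleeve below 0.004 m and z of sample_vial in the frame of sleeve below 0.003 m and angle between sample_vial's own z axis and vertical below 0.1 rad and velocity of joint swing_arm between -0.05 and 0.05 rad/s); the robot touches nothing.
It fails at once if the index pin is loaded by more than 30 N, sideways against a notch or upward against the stop of the pull (contact force between index_pin and anything else above 30 N).
It fails at once if the bottle, the beaker or the tube rack is pushed more than 25 mm or tipped over (distance of any of labelled_bottle, glass_beaker, test_tube_rack from where it was at the start of the episode above 0.025 m or angle between any of labelled_bottle, glass_beaker, test_tube_rack's own z axis and vertical above 0.5 rad).
It also fails if it takes over 70 s, if anything falls off the work surface, if the arm or the gripper's body presses on something with over 40 N, if the wrist force passes 120 N, or if a joint passes its speed limit or range.

## Working session

There is one attempt and no reset: what is moved stays moved. The work goes in short steps, Python scripts to look and compute and a shell command to move; the robot and the scene stay as the last step left them, time stands still between calls to the robot, and variables do not carry over. Pictures are saved under pics/ and viewed, at most 10 in all, crops included, and the job is handed in when it is done.

```bash
mkdir -p pics
python3 - <<'E'
from cell import manip
import cv2
print(manip.read_state(), manip.tip_reach)
for n in("scene","top"):
    print(n,manip.camera_params(n)); cv2.imwrite(f"pics/{n}0.png",manip.camera(n)[:,:,::-1])
E
```

```text
{'clock': 0.0, 'joints': array([-1.18860208e+00,  3.00477280e-01,  1.52158498e+00,  3.38828931e-06,
        1.32067592e+00, -6.65571406e-02]), 'qd': array([-1.29757948e-03, -1.10454409e-03,  4.38703539e-05, -1.47378564e-03,
       -4.48676410e-04, -1.26283763e-03]), 'effort': array([ 1.30960820e-03, -5.31807625e+01, -3.52742636e+01,  7.08904839e-02,
        2.43537506e-02, -1.24676853e-04]), 'eef_pos': array([ 238.54125278, -495.30953999,  218.88127439]), 'eef_rot': array([-3.14044988e+00, -7.94614800e-05,  4.48750497e-01]), 'wrist_force': array([ 0.38138555,  0.27531995, -1.19738737]), 'moment': array([-0.02127565, -0.02361595, -0.02644475]), 'finger_force': 0.0, 'finger_gap': 93.82714180787114} 14.0
scene {'fovy': 57.734882874853724, 'cx': 255.35286016364591, 'cy': 189.11582020987655, 'origin': array([194.28248333, 808.60002203, 740.21265535]), 'attitude': array([-2.22617738, -0.00489161, -2.72570052])}
top {'fovy': 53.63997343099271, 'cx': 258.05094826442854, 'cy': 184.41101043832384, 'origin': array([428.09689599,  75.56621662, 993.25854994]), 'attitude': array([-3.03605723, -0.03942361, -1.57128013])}
```

View pics/scene0.png

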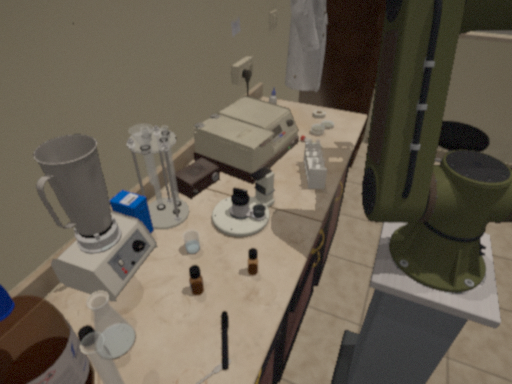

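View pics/top0.png

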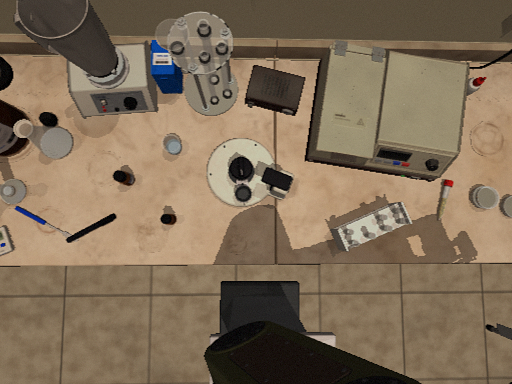

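The scene view shows two amber bottles at about (195,280) and (253,262), and the meter at (240,213). In the top view the bottles are at (123,178) and (168,218), with the meter centred near (243,172) and its sleeve at (243,194). I'll zoom in to tell the bottles apart.

```bash
cat > h.py <<'E'
import numpy as np, cv2
from scipy.spatial.transform import Rotation as R
from cell import manip
def cam(n):
    p=manip.camera_params(n); f=192/np.tan(np.radians(p["fovy"]/2))
    return np.array(p["origin"]),R.from_euler("xyz",p["attitude"]).as_matrix(),f,p["cx"],p["cy"]
def ray(n,u,v):
    o,A,f,cx,cy=cam(n); d=A@[(u-cx)/f,(v-cy)/f,1]; return o,d/np.linalg.norm(d)
def onz(n,u,v,z):
    o,d=ray(n,u,v); return o+d*(z-o[2])/d[2]
def tri(a,b):
    (o1,d1),(o2,d2)=ray("top",*a),ray("scene",*b)
    s=np.linalg.lstsq(np.c_[d1,-d2],o2-o1,rcond=None)[0]
    p,q=o1+s[0]*d1,o2+s[1]*d2; return (p+q)/2,np.linalg.norm(p-q)
def proj(n,P):
    o,A,f,cx,cy=cam(n); c=A.T@(np.array(P)-o); return np.array([cx+f*c[0]/c[2],cy+f*c[1]/c[2]])
E
python3 - <<'E'
import cv2,numpy as np
t=cv2.imread("pics/top0.png");s=cv2.imread("pics/scene0.png")
c=lambda i,x,y,w,h,k:cv2.resize(i[y:y+h,x:x+w],None,fx=k,fy=k,interpolation=cv2.INTER_CUBIC)
m=np.vstack([np.hstack([c(s,180,240,80,60,5),c(s,205,170,80,60,5)]),np.hstack([c(t,105,165,80,60,5),c(t,203,135,96,72,400/96)])])
cv2.imwrite("pics/m0.png",m)
E
```

```text
(no output)
```

View pics/m0.png

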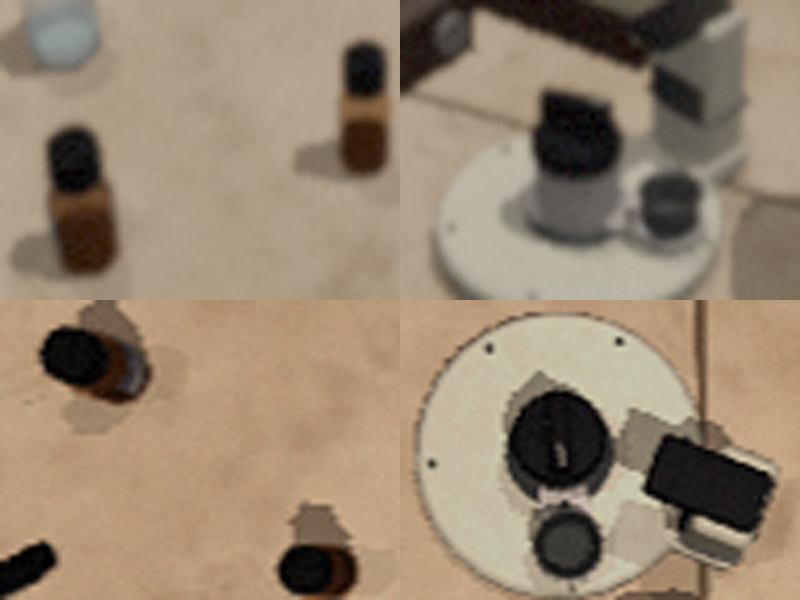

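The bottle at top-view (123,178) carries a pale label. The other one, at top-view (168,218) and scene (253,262), is the vial. The sleeve points toward the robot and the head is at the lower right in the top view. Next I'll measure them with colour masks.

```bash
cat > m.py <<'E'
from h import *
T=cv2.imread("pics/top0.png");S=cv2.imread("pics/scene0.png")
def blob(im,box,test,k=8,near=None):
    x,y,w,h=box; c=cv2.resize(im[y:y+h,x:x+w],None,fx=k,fy=k,interpolation=cv2.INTER_CUBIC)
    m=test(c.astype(int)).astype(np.uint8)
    n,l,st,ce=cv2.connectedComponentsWithStats(m)
    i=1+np.argmax(st[1:,4]) 
    f=lambda p:(np.array(p)+.5)/k-.5+[x,y]
    cn=max(cv2.findContours((l==i).astype(np.uint8),cv2.RETR_EXTERNAL,cv2.CHAIN_APPROX_NONE)[0],key=len)
    e=cv2.fitEllipse(cn)
    return f(ce[i]),st[i,:4]/k+[x,y,0,0],st[i,4]/k/k,f(e[0]),np.array(e[1])/k,e[2]
black=lambda c:c.max(2)<45
amber=lambda c:(c.max(2)<45)|((c[...,2]>c[...,0]*1.9)&(c[...,2]<175))
E
python3 - <<'E'
from m import *
np.set_printoptions(precision=1,suppress=True)
for nm,a,b in(("cap",(150,205,32,28),(243,243,22,36)),("knob",(222,145,40,42),(228,180,26,42))):
    A=blob(T,a,black);B=blob(S,b,black); print(nm,A,B,"tri",tri(A[0],B[0]))
A=blob(T,(150,205,32,28),amber);B=blob(S,(243,243,22,36),amber);print("vial",A,B,tri(A[0],B[0]))
A=blob(T,(112,165,25,28),black);B=blob(S,(183,260,22,36),black);print("bottlecap",tri(A[0],B[0]))
white=lambda c:(c.min(2)>150)&((c[...,2]-c[...,0])<45)
A=blob(T,(200,130,80,82),white);print("base",A,"centre at z22",onz("top",*A[3],22))
print("sample px base",T[165,215],T[150,230],"counter",T[220,190],S[215,215],"sleeve",T[194,243],T[194,236],T[194,234])
A=blob(T,(230,183,27,20),lambda c:c.max(2)<95);print("sleeve",A,onz("top",*A[3],57))
E
```

```text
cap (array([167.6, 218.5]), array([160.9, 214.2,  14.9,   9.6]), np.float64(108.921875), array([167.4, 218.6]), array([ 9.7, 14.5]), 92.33642578125) (array([252.4, 253.8]), array([249.6, 249.4,   6.8,   9.8]), np.float64(56.484375), array([252.4, 253.8]), array([ 7. , 10.1]), 179.66709899902344) tri (array([442.7, 257.1,  66.8]), np.float64(0.4366891570075277))
knob (array([240.6, 168.2]), array([229.1, 156.9,  24.6,  23.2]), np.float64(411.828125), array([240.6, 168.3]), array([22.6, 24.1]), 83.18793487548828) (array([239.6, 197.3]), array([232.2, 189. ,  16.2,  16.8]), np.float64(210.84375), array([239.5, 197.2]), array([15.6, 17.4]), 139.9199981689453) tri (array([563.8,  81.8,  83.2]), np.float64(0.3568944115624137))
vial (array([168.4, 218.8]), array([160.9, 213.9,  15.5,  11.1]), np.float64(139.015625), array([168.4, 218.8]), array([11.2, 15.6]), 93.77766418457031) (array([252.3, 262.2]), array([248.4, 249.4,   8.6,  25.4]), np.float64(176.703125), array([252.3, 263. ]), array([ 8.2, 29.4]), 0.7166538238525391) (array([441.9, 260.5,  38.6]), np.float64(1.2738235892018523))
bottlecap (array([544.7, 370.8,  71.4]), np.float64(0.6095314728982014))
base (array([232.8, 164.1]), array([208.1, 139.1,  65.2,  65.2]), np.float64(1631.0), array([237.7, 168.9]), array([55.2, 63.3]), 43.83839797973633) centre at z22 [571.   89.8  22. ]
sample px base [156 182 194] [162 189 197] counter [128 158 191] [137 150 154] sleeve [51 56 58] [20 18 19] [117 137 148]
sleeve (array([242.7, 192.8]), array([234.6, 183. ,  17.1,  19. ]), np.float64(226.75), array([242.7, 192.7]), array([16.1, 18.1]), 170.65924072265625) [506.7  76.6  57. ]
```

Checks so far: the vial cap centre triangulates to z=66.8 against an expected 66.5, with 0.4 mm ray residual. Next I'll refine the pivot (base rim) and the sleeve rim.

Run:
```python
from m import *
np.set_printoptions(precision=1,suppress=True)
def rim(im,c0,angs,r0,r1,thr,n,z):
    g=cv2.GaussianBlur(im,(3,3),0).astype(np.float32); g=g[...,2]-g[...,0]; P=[]
    for a in np.radians(angs):
        r=np.arange(r0,r1,.25); x=(c0[0]+r*np.cos(a)).astype(np.float32); y=(c0[1]+r*np.sin(a)).astype(np.float32)
        v=cv2.remap(g,x[None],y[None],cv2.INTER_LINEAR)[0]; i=np.argmax(np.gradient(cv2.blur(v[None],(5,1))[0]))
        P.append([x[i],y[i]])
    W=np.array([onz(n,*p,z)[:2] for p in P])
    for _ in range(4):
        s=np.linalg.lstsq(np.c_[2*W,np.ones(len(W))],(W**2).sum(1),rcond=None)[0]; rad=np.sqrt(s[2]+s[0]**2+s[1]**2)
        e=abs(np.hypot(*(W-s[:2]).T)-rad); W=W[e<=max(2*np.median(e),1)]
    return s[:2],rad,len(W),e.max()
print("base top",rim(T,(240,172),range(80,320,4),28,42,0,"top",22))
for z in(20,22,24): print("base scene",z,rim(S,(240,214),list(range(60,200,4)),18,38,0,"scene",z))
dark=lambda c:c.max(2)<100
B=blob(S,(250,200,18,22),dark);print("sleeve scene",B)
A=blob(T,(230,188,27,17),dark);print("sleeve top",A)
I=blob(T,(236,187,14,13),lambda c:(c.max(2)>40)&(c.max(2)<85));print("bore top",I, onz("top",*I[0],35))
k=8
print(S[200:220,250:269].max(2)); print(T[182:206,232:254].max(2))
```

```text
base top (array([565.1,  82.6]), np.float64(89.45422162130231), 43, np.float64(0.9343773070265087))
base scene 20 (array([557.8,  91.7]), np.float64(91.09683215816784), 18, np.float64(1.0062078415262476))
base scene 22 (array([556.8,  93.7]), np.float64(90.84386011864838), 18, np.float64(1.003413645027507))
base scene 24 (array([555.8,  95.7]), np.float64(90.59088807913324), 18, np.float64(1.00061944852483))
sleeve scene (array([258.5, 210.8]), array([252.9, 204.1,  12.4,  14.6]), np.float64(141.359375), array([258.5, 210.8]), array([12.1, 14.8]), 12.685951232910156)
sleeve top (array([242.8, 194. ]), array([234.6, 188. ,  17.1,  14.1]), np.float64(196.15625), array([242.8, 193.9]), array([14.7, 17.1]), 91.31632995605469)
bore top (array([242.7, 193.4]), array([237.4, 188.5,  12.6,  10.9]), np.float64(95.875), array([242.8, 193.4]), array([10.4, 11.7]), 77.95280456542969) [506.7  76.6  35. ]
[[129 133 134 134 134 134 129 121 109 104 103 105 104 102 104 102 109 110
  116]
 [131 135 136 142 141 140 136 129 122 117 108 110 111 110 107 107 112 120
  131]
 [135 142 150 161 162 155 139 135
[... 2958 characters left out ...]
1  58  61  49  31  31  19  61
  134 182 195 196]
 [200 190 182 186 149  70  39  19  20  28  38  31  35  34  25  24  49  98
  165 197 194 194]
 [199 190 176 182 172 126  87  58  30  23  26  22  21  21  26  68 137 188
  198 197 196 197]
 [197 190 178 178 182 174 156 143 101  68  61  48  59  81 104 136 182 196
  194 195 198 201]
 [201 200 191 176 178 181 181 169 151 161 163 137 149 165 154 152 181 195
  198 199 200 196]
 [192 200 194 178 179 177 176 181 178 181 186 150 137 184 184 190 202 199
  197 197 189 177]
 [174 181 183 179 171 176 175 175 176 174 180 148 110 166 200 192 186 180
  176 165 153 126]
 [137 131 154 165 174 168 162 161 158 159 163 153 140 157 170 162 146 127
  116 128 163 172]]
```

```bash
cat >> h.py <<'E'
def go(x,y,z,yaw):
    "shift (cm) and turn (5deg) in tool axes from the measured pose to a world target"
    s=manip.read_state(); M=R.from_euler("xyz",s["eef_rot"]).as_matrix()
    t=M.T@(np.array([x,y,z])-s["eef_pos"])/10; d=(yaw-s["eef_rot"][2]+np.pi)%(2*np.pi)-np.pi
    print("shift",t.round(2),"turn",round(-np.degrees(d)/5,2))
E
python3 - <<'E'
from h import *
np.set_printoptions(precision=1,suppress=True)
print("sleeve tri",tri((242.7,194),(258.5,210.8)),"rim z57",onz("top",242.7,193.3,57),"mark",onz("top",243.7,204,22))
print("scene sleeve z46",onz("scene",258.5,210.8,46))
go(442.5,257.5,215,.1)
E
```

```text
sleeve tri (array([503.9,  76.5,  46.6]), np.float64(0.6659978075711813)) rim z57 [505.1  76.6  57. ] mark [480.6  73.9  22. ]
scene sleeve z46 [503.8  75.7  46. ]
shift [ 51.  -59.    0.5] turn 4.0
```

```bash
python3 -m creep '[[0.3,[51,-59,0.4],4],[0.3,[51,-59,0.4],4],[0.3,[51,-59,0.4],4],[0.3,[51,-59,0.4],4],[0.3,[51,-59,0.4],4],[0.3,[51,-59,0.4],4],[0.3,[51,-59,0.4],4],[0.3,[51,-59,0.4],4],[0.3,[51,-59,0.4],4],[0.3,[51,-59,0.4],4],[0.3,[51,-59,0.4],4],[0.3,[51,-59,0.4],4]]' 20
```

```text
clock: 1.3
eef_pos: [395.1, 85.9, 216.5]
eef_rot: [3.142, -0.0, 0.1]
wrist_force: [0.8, -1.1, 0.6]
finger_gap: 61.5
finger_force: 0.0
```

```bash
python3 -c "
from h import *; go(442.5,257.5,130,.1)"
```

```text
shift [  6.42 -16.6    8.65] turn -0.0
```

```bash
python3 -m creep '[[0.3,[6.4,-16.6,0],0],[0.3,[6.4,-16.6,0],0],[0.3,[6.4,-16.6,0],0],[0.3,[6.4,-16.6,0],0],[0.3,[6.4,-16.6,8],0],[0.3,[6.4,-16.6,8],0],[0.3,[6.4,-16.6,8],0],[0.3,[6.4,-16.6,8],0]]' 20
python3 - <<'E'
from h import *
go(442.5,257.5,40,.1)
im=manip.camera("scene"); cv2.imwrite("pics/s1.png",im[:,:,::-1]); 
cv2.imwrite("pics/s1c.png",cv2.resize(im[170:310,180:330,::-1],None,fx=4,fy=4,interpolation=cv2.INTER_CUBIC))
E
```

```text
clock: 2.1
eef_pos: [442.6, 255.3, 137.2]
eef_rot: [-3.142, 0.0, 0.1]
wrist_force: [0.3, 0.3, 1.0]
finger_gap: 61.3
finger_force: 0.0
shift [ 0.01 -0.22  9.72] turn -0.0
```

View pics/s1c.png

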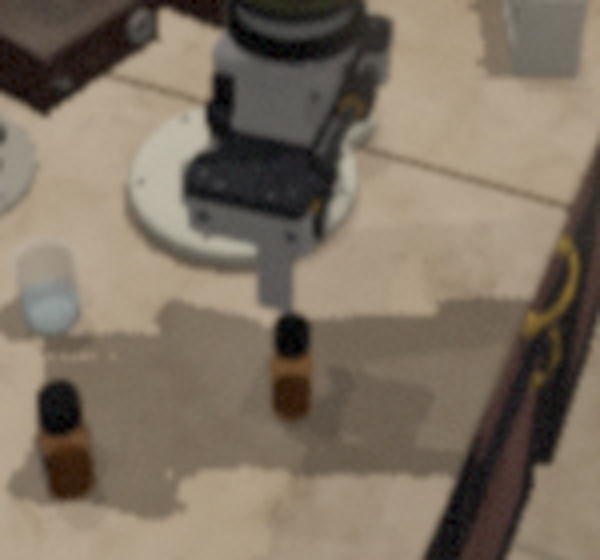

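The near fingertip ends at about scene pixel (249,246), and the vial cap is centred near (252.5,254). I'll check the alignment by projecting known points.

Run:
```python
from h import *
a=np.array([np.sin(.1),-np.cos(.1),0])
for g in(31,37,43): print(proj("scene",np.array([442.6,255.3,123.2])-a*g))
print(proj("scene",[442.5,257.5,66.5]),proj("scene",[442.5,257.5,0]))
```

```text
[248.55742496 246.55938165]
[247.737159  248.3304527]
[246.90788423 250.12097508]
[252.33647582 253.99269245] [252.34610668 270.90375548]
```

```bash
python3 -m creep '[[0.3,[0,-0.2,3],0],[0.3,[0,-0.2,6],0],[0.3,[0,-0.2,8.7],0],[0.3,[0,-0.2,9.8],0],[0.3,[0,-0.2,9.8],0]]' 20
```

```text
clock: 2.65
eef_pos: [442.4, 257.2, 38.7]
eef_rot: [3.142, 0.0, 0.099]
wrist_force: [0.1, 0.1, 1.4]
finger_gap: 61.2
finger_force: 0.0
```

```bash
python3 -m creep '[[0.3,[0,0,-0.2],0],[-0.6,[0,0,-0.2],0],[-0.6,[0,0,-0.2],0],[-0.6,[0,0,-0.2],0],[-0.6,[0,0,-0.2],0],[-0.6,[0,0,-0.2],0],[-0.6,[0,0,-0.2],0]]' 18; python3 -m creep '[[-0.6,[0,0,-3],0],[-0.6,[0,0,-7],0],[-0.6,[0,0,-10],0],[-0.6,[0,0,-10],0]]' 18;  python3 - <<'E'
from h import *
import cv2
t=manip.camera("top")[:,:,::-1];s=manip.camera("scene")[:,:,::-1];cv2.imwrite("pics/t2.png",t);cv2.imwrite("pics/s2.png",s)
go(504.5,76.3,140.5,.1)
cv2.imwrite("pics/s2c.png",cv2.resize(s[170:310,180:330],None,fx=4,fy=4,interpolation=cv2.INTER_CUBIC))
E
```

```text
clock: 3.35
eef_pos: [442.3, 257.3, 40.6]
eef_rot: [-3.141, -0.0, 0.1]
wrist_force: [-1.0, -0.2, 2.2]
finger_gap: 28.5
finger_force: 18.0
clock: 3.75
eef_pos: [443.6, 257.9, 144.2]
eef_rot: [-3.139, -0.006, 0.1]
wrist_force: [0.7, -0.1, -0.4]
finger_gap: 28.3
finger_force: 18.0
shift [ 4.41 18.62 -0.02] turn -0.0
```

View pics/s2c.png

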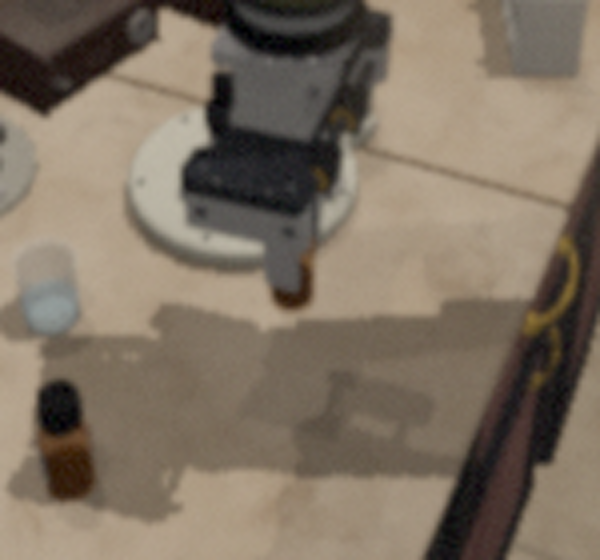

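The vial is held, with its bottom at about scene (253,246) and upright. Moving above the sleeve.

```bash
python3 -m creep '[[-0.6,[4.4,4,0],0],[-0.6,[4.4,8,0],0],[-0.6,[4.4,12,0],0],[-0.6,[4.4,16,0],0],[-0.6,[4.4,18.6,0],0],[-0.6,[4.4,18.6,0],0],[-0.6,[4.4,18.6,0],0],[-0.6,[4.4,18.6,3],0],[-0.6,[4.4,18.6,3],0],[-0.6,[4.4,18.6,3],0]]' 18;  python3 - <<'E'
from h import *
t=manip.camera("top")[:,:,::-1];s=manip.camera("scene")[:,:,::-1]
print(manip.read_state()["eef_pos"])
for P in([504.6,76.4,71],[504.6,76.4,57]): print(proj("scene",P))
f=lambda i,x,y:cv2.resize(i[y:y+60,x:x+60],None,fx=6.6,fy=6.6,interpolation=cv2.INTER_CUBIC)
cv2.imwrite("pics/s3.png",np.hstack([f(s,230,170),f(t,212,160)]))
E
```

```text
clock: 4.85
eef_pos: [504.1, 77.4, 110.2]
eef_rot: [-3.141, 0.002, 0.101]
wrist_force: [0.9, 0.8, -1.4]
finger_gap: 28.1
finger_force: 18.0
[504.75263612  77.1342552  111.2277722 ]
[258.2626242 204.5408678]
[258.21612416 208.10780781]
```

View pics/s3.png

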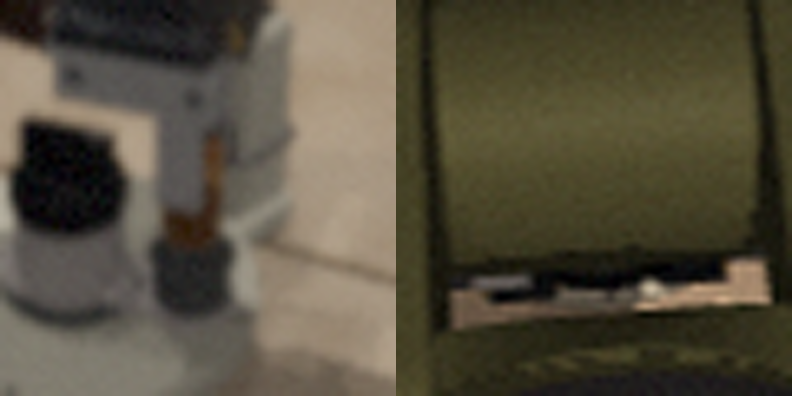

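Scene crop: the vial is centred at column 192 and the sleeve at 194, so it is lined up. Lowering gently.

```bash
python3 -m creep '[[-0.6,[0,0.07,1],0],[-0.6,[0,0.07,1.6],0],[-0.6,[0,0.07,1.9],0],[-0.6,[0,0.07,2.1],0],[-0.6,[0,0.07,2.1],0]]' 10; python3 -m creep '[[-0.6,[0,0,0.3],0],[-0.6,[0,0,0.6],0],[-0.6,[0,0,0.9],0],[-0.6,[0,0,1.1],0],[-0.6,[0,0,1.1],0]]' 10
```

```text
clock: 5.45
eef_pos: [504.4, 75.8, 89.1]
eef_rot: [-3.142, 0.0, 0.1]
wrist_force: [0.1, -0.0, -0.7]
finger_gap: 29.1
finger_force: 10.0
clock: 5.95
eef_pos: [504.4, 75.8, 78.0]
eef_rot: [-3.142, 0.001, 0.1]
wrist_force: [0.1, 0.6, -0.3]
finger_gap: 28.8
finger_force: 10.0
```

```bash
python3 -m creep '[[-0.6,[0,0,0.15],0],[-0.6,[0,0,0.25],0],[-0.6,[0,0,0.28],0],[-0.6,[0,0,0.28],0]]' 4; python3 -m creep '[[-0.2,[0,0,0],0],[-0.05,[0,0,0],0],[-0.05,[0,0,0],0],[-0.05,[0,0,0],0]]'; python3 -m creep '[[-0.05,[0,0,-3],0],[-0.05,[0,0,-7],0],[-0.05,[0,0,-10.5],0],[-0.05,[0,0,-10.5],0],[-0.05,[0,0,-10.5],0]]'
```

```text
clock: 6.35
eef_pos: [504.5, 75.8, 75.6]
eef_rot: [-3.142, -0.0, 0.1]
wrist_force: [0.4, -0.6, -0.3]
finger_gap: 28.8
finger_force: 4.0
clock: 6.75
eef_pos: [504.5, 75.8, 75.6]
eef_rot: [-3.142, -0.0, 0.1]
wrist_force: [-0.1, -0.2, -0.0]
finger_gap: 44.5
finger_force: 0.0
clock: 7.25
eef_pos: [504.6, 75.8, 180.7]
eef_rot: [-3.142, -0.001, 0.1]
wrist_force: [-0.1, -0.9, -0.3]
finger_gap: 44.3
finger_force: 0.0
```

```bash
python3 -m creep '[[-0.05,[0,-5,0],0],[-0.05,[0,-10,0],0],[-0.05,[0,-15,0],0],[-0.05,[0,-20,0],0],[-0.05,[0,-25,0],0],[-0.05,[0,-25,0],0],[-0.05,[0,-25,0],0]]' 20;  python3 - <<'E'
from h import *
t=manip.camera("top")[:,:,::-1];s=manip.camera("scene")[:,:,::-1]
cv2.imwrite("pics/t4.png",t);cv2.imwrite("pics/s4.png",s)
f=lambda i,x,y:cv2.resize(i[y:y+60,x:x+60],None,fx=6.6,fy=6.6,interpolation=cv2.INTER_CUBIC)
cv2.imwrite("pics/s4c.png",np.hstack([f(s,225,165),f(t,212,145)]))
for z in(35,117): print(proj("scene",[505,76.4,z]),proj("top",[505,76.4,z]))
go(564.6,82.3,150,.1)
E
```

```text
clock: 7.95
eef_pos: [478.8, 324.9, 178.7]
eef_rot: [3.14, 0.003, 0.102]
wrist_force: [-0.9, -1.0, 0.0]
finger_gap: 44.5
finger_force: 0.0
[258.02405217 213.56125917] [242.76997256 194.05520747]
[258.29443215 192.36186049] [242.74979155 191.21943418]
shift [ 6.08 24.84  2.97] turn -0.01
```

View pics/s4c.png

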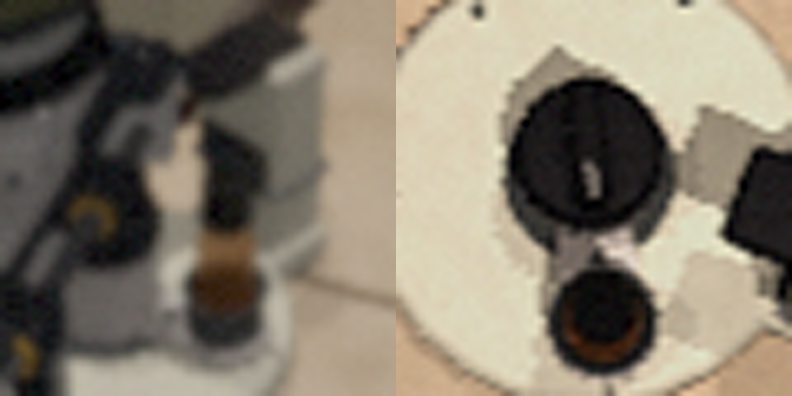

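The vial is standing centred in the sleeve: its cap ring is concentric at top crop (602,315). The bar lies along the sleeve direction. The release point puts the pivot at about (564.3,82.0), which agrees with the vision result. Moving to the knob.

```bash
python3 -m creep '[[-0.05,[6.05,5,0],0],[-0.05,[6.05,10,0],0],[-0.05,[6.05,15,0],0],[-0.05,[6.05,20,0],0],[-0.05,[6.05,24.9,0],0],[-0.05,[6.05,24.9,0],0],[-0.05,[6.05,24.9,0],0],[-0.05,[6.05,24.9,3],0],[-0.05,[6.05,24.9,3],0],[-0.05,[6.05,24.9,3],0]]' 20;  python3 -c "
from h import *; go(564.3,82,105.5,.1)"
```

```text
clock: 9.05
eef_pos: [564.3, 83.2, 150.8]
eef_rot: [-3.142, 0.001, 0.1]
wrist_force: [0.3, 0.1, 0.9]
finger_gap: 44.7
finger_force: 0.0
shift [-0.01  0.12  4.53] turn -0.0
```

```bash
python3 -m creep '[[-0.05,[0,0.1,2],0],[-0.05,[0,0.1,3.5],0],[-0.05,[0,0.1,4.4],0],[-0.05,[0,0.1,4.5],0],[-0.05,[0,0.1,4.5],0]]' 10; python3 -m creep '[[-0.9,[0,0,0],0],[-0.9,[0,0,0],0],[-0.9,[0,0,0],0],[-0.9,[0,0,0],0],[-0.9,[0,0,0],0],[-0.9,[0,0,0],0]]' 5; python3 -c "
from h import *; print(manip.read_state())"
```

```text
clock: 9.55
eef_pos: [565.1, 82.1, 106.4]
eef_rot: [3.142, -0.001, 0.1]
wrist_force: [-0.9, -0.1, 0.6]
finger_gap: 44.5
finger_force: 0.0
clock: 10.15
eef_pos: [564.9, 81.4, 105.8]
eef_rot: [3.141, -0.0, 0.1]
wrist_force: [-0.1, -5.2, 2.0]
finger_gap: 12.0
finger_force: 5.0
{'clock': 10.15, 'joints': array([ 7.92178712e-02,  4.61082609e-01,  1.57859478e+00, -8.13553451e-04,
        1.10164059e+00,  1.55086045e+00]), 'qd': array([ 0.00050012,  0.00030487, -0.00025011,  0.00102906,  0.00030706,
       -0.00129176]), 'effort': array([ 2.81093873e+00, -5.78369486e+01, -3.13146257e+01,  1.13061793e+00,
       -1.40791778e-01, -3.22220998e-02]), 'eef_pos': array([564.85810671,  81.36902417, 105.76054052]), 'eef_rot': array([ 3.14086157e+00, -2.60009958e-04,  9.95215808e-02]), 'wrist_force': array([-0.10085659, -5.17295479,  2.02671057]), 'moment': array([-0.88068612, -0.078758  ,  0.00389159]), 'finger_force': 4.9972003698349, 'finger_gap': 12.043880057688666}
```

```bash
python3 -m creep '[[-0.9,[0,0.05,0],0],[-0.9,[0,0.1,0],0],[-0.9,[0,0.1,0],0],[-0.9,[0,0.1,0],0]]' 10; python3 -c "
from h import *; s=manip.read_state();print(s['moment'],s['eef_rot'])"
```

```text
clock: 10.55
eef_pos: [564.9, 81.1, 105.7]
eef_rot: [-3.141, -0.0, 0.1]
wrist_force: [-1.6, 1.0, 3.6]
finger_gap: 11.9
finger_force: 10.0
[ 0.34997405  0.14953295 -0.0236863 ] [-3.14124150e+00 -2.71303593e-04  9.98605192e-02]
```

```bash
python3 -m creep '[[-0.9,[0,0,0],0],[-0.9,[0,0,0],0],[-0.9,[0,0,-0.2],0],[-0.9,[0,0,-0.4],0],[-0.9,[0,0,-0.4],0],[-0.9,[0,0,-0.4],0]]' 35;python3 -c "
from h import *; s=manip.read_state();print(s['moment'],s['eef_pos'],s['wrist_force'])"
```

```text
clock: 11.15
eef_pos: [564.7, 81.1, 108.6]
eef_rot: [-3.141, 0.001, 0.1]
wrist_force: [5.5, 3.2, -9.6]
finger_gap: 11.6
finger_force: 35.0
[ 0.73146247 -1.08907487 -0.05622005] [564.69271765  81.05564743 108.55600782] [ 5.47789682  3.24056824 -9.56000811]
```

```bash
python3 -m creep '[[-0.9,[0,0,-0.2],0],[-0.9,[0,0,-0.4],0],[-0.9,[0,0,-0.46],0],[-0.9,[0,0,-0.5],0],[-0.9,[0,0,-0.5],0],[-0.9,[0,0,-0.5],0]]' 35;python3 -c "
from h import *; s=manip.read_state();print(s['moment'],s['eef_pos'],s['wrist_force'])"
```

```text
clock: 11.75
eef_pos: [564.7, 81.0, 113.3]
eef_rot: [-3.141, 0.001, 0.1]
wrist_force: [6.3, 4.1, -11.8]
finger_gap: 11.8
finger_force: 35.0
[ 0.8132519  -1.27273299  0.01815099] [564.65921755  81.03561328 113.32987589] [  6.33282356   4.07670098 -11.76935955]
```

```bash
python3 -m creep '[[-0.9,[0.05,-0.03,-0.04],0],[-0.9,[0.05,-0.03,-0.04],0],[-0.9,[0.05,-0.03,-0.04],-0.4],[-0.9,[0.05,-0.03,-0.04],-0.8],[-0.9,[0.05,-0.03,-0.04],-1.2],[-0.9,[0.05,-0.03,-0.04],-1.2],[-0.9,[0.05,-0.03,-0.04],-1.2]]' 35;python3 -c "
from h import *; s=manip.read_state();print(s['moment'],s['eef_pos'],s['wrist_force'])"
```

```text
clock: 12.45
eef_pos: [564.8, 81.1, 114.3]
eef_rot: [-3.141, 0.001, 0.203]
wrist_force: [2.2, 0.7, -12.2]
finger_gap: 12.0
finger_force: 35.0
[ 0.27886367 -0.33628326  0.0720498 ] [564.84775766  81.13022226 114.34184095] [  2.21536527   0.66038166 -12.22558813]
```

```bash
python3 -m creep '[[-0.9,[0,0,0.05],0],[-0.9,[0,0,0.05],-0.5],[-0.9,[0,0,0.05],-1.0],[-0.9,[0,0,0.05],-1.5],[-0.9,[0,0,0.05],-2.0],[-0.9,[0,0,0.05],-2.5],[-0.9,[0,0,0.05],-2.5]]' 35;python3 -c "
from h import *; s=manip.read_state();print(s['moment'],s['eef_pos'],s['wrist_force'])"
```

```text
clock: 13.15
eef_pos: [564.9, 81.2, 114.1]
eef_rot: [-3.141, 0.001, 0.423]
wrist_force: [-0.5, 1.2, -11.8]
finger_gap: 11.4
finger_force: 35.0
[0.25992862 0.04496547 0.04267104] [564.90424799  81.17068781 114.14884618] [ -0.49615508   1.20342231 -11.82244013]
```

```bash
python3 -m creep '[[-0.9,[0,0,0.04],-0.5],[-0.9,[0,0,0.04],-1.0],[-0.9,[0,0,0.04],-1.5],[-0.9,[0,0,0.04],-2.0],[-0.9,[0,0,0.04],-2.5],[-0.9,[0,0,0.04],-3],[-0.9,[0,0,0.04],-3.5],[-0.9,[0,0,0.04],-4],[-0.9,[0,0,0.04],-4.5],[-0.9,[0,0,0.04],-4.9],[-0.9,[0,0,0.04],-4.9]]' 35;python3 - <<'E'
from h import *
s=manip.read_state();print(s['moment'],s['eef_pos'],s['wrist_force'])
i=manip.camera("scene")[:,:,::-1]; cv2.imwrite("pics/s5.png",i)
cv2.imwrite("pics/s5c.png",cv2.resize(i[160:250,200:300],None,fx=5,fy=5,interpolation=cv2.INTER_CUBIC))
E
```

```text
clock: 14.25
eef_pos: [564.9, 81.2, 113.8]
eef_rot: [-3.141, 0.001, 0.849]
wrist_force: [-1.4, 1.3, -10.9]
finger_gap: 11.9
finger_force: 35.0
[ 0.23970595  0.2417505  -0.0369958 ] [564.88642533  81.21718424 113.78842491] [ -1.3912674    1.25561195 -10.91786314]
```

View pics/s5c.png

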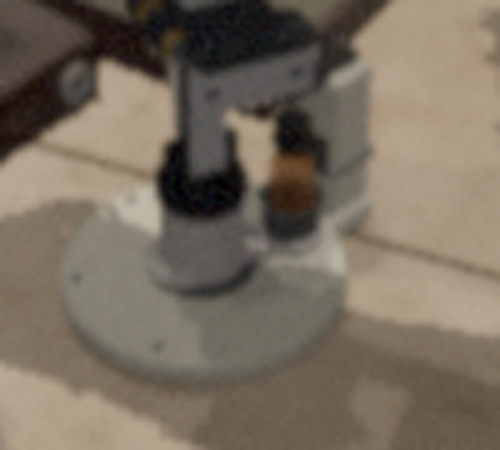

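The vial, sleeve and arm have swung together, with the vial upright at crop (290,180). Now I'll lower the pin onto the land, loosen the grip so the spring can drop it, and sweep.

```bash
python3 -m creep '[[-0.9,[0,0,0.1],0],[-0.9,[0,0,0.12],0],[-0.9,[0,0,0.12],0]]' 35; python3 -m creep '[[-0.9,[0,0,0],0],[-0.9,[0,0,0],0],[-0.9,[0,0,0],0]]' 4;python3 -c "
from h import *; s=manip.read_state();print(s['moment'],s['eef_pos'],s['wrist_force'])"
```

```text
clock: 14.6
eef_pos: [565.0, 81.2, 112.8]
eef_rot: [-3.141, 0.001, 0.85]
wrist_force: [-3.9, 1.8, -9.7]
finger_gap: 11.9
finger_force: 35.0
clock: 14.9
eef_pos: [565.3, 81.4, 113.3]
eef_rot: [-3.142, -0.0, 0.85]
wrist_force: [-5.1, 2.7, -5.8]
finger_gap: 12.1
finger_force: 4.0
[0.42096392 0.93405417 0.00496836] [565.27126356  81.37248344 113.25241821] [-5.14691405  2.68522335 -5.80871095]
```

```bash
python3 -m creep '[[-0.9,[0,0,0],-0.2],[-0.9,[0,0,0],-0.4],[-0.9,[0,0,0],-0.6],[-0.9,[0,0,0],-0.8],[-0.9,[0,0,0],-1.0],[-0.9,[0,0,0],-1.2],[-0.9,[0,0,0],-1.4],[-0.9,[0,0,0],-1.4]]' 4;python3 -c "
from h import *; s=manip.read_state();print(s['moment'],s['eef_pos'],s['wrist_force'])"
```

```text
clock: 15.7
eef_pos: [565.7, 81.7, 113.5]
eef_rot: [3.141, -0.002, 0.973]
wrist_force: [-4.0, 4.7, -5.8]
finger_gap: 13.7
finger_force: 4.2
[ 0.83627998  0.55577299 -0.0763079 ] [565.66371028  81.6885332  113.5333828 ] [-3.9611108   4.73299178 -5.78876325]
```

The gap widened to 13.7 with moment −0.08. The light grip slipped round the bar because land friction held the knob. I'll realign, grip moderately, and instead step and let it drop at each angle, reading the knob height in the scene view.

```bash
cat > k.py <<'E'
from h import *
s=manip.read_state()
i=cv2.resize(manip.camera("scene")[160:220,225:260],None,fx=8,fy=8,interpolation=cv2.INTER_CUBIC).max(2).astype(int)
def edge(u):
    c=i[int((u-225)*8)-8+8:int((u-225)*8)+8].mean(0) if 0 else i[:,int((u-225)*8):int((u-225)*8)+8].mean(1)
    r=np.arange(len(c)); lo=int((195-160)*8); hi=int((213-160)*8)
    g=np.gradient(cv2.blur(c[:,None].astype(np.float32),(1,9))[:,0])[lo:hi]; return 160+(lo+np.argmax(g))/8
print("edge",[round(edge(u),1) for u in(234,236,238,240,242,244,246)],"swing",round(s["eef_rot"][2]-.1,3),"z",round(s["eef_pos"][2],1),"mz",round(s["moment"][2],3),"F",s["wrist_force"].round(1),"gap",round(s["finger_gap"],1))
E
python3 -m creep '[[-0.9,[0,0,0],0.4],[-0.9,[0,0,0],0.8],[-0.9,[0,0,0],1.3],[-0.9,[0,0,0],1.3]]' 4; python3 k.py;  python3 -m creep '[[-0.9,[0,0,0],0],[-0.9,[0,0,0],0]]' 15; python3 k.py
```

```text
clock: 16.1
eef_pos: [565.3, 81.4, 113.4]
eef_rot: [3.142, -0.0, 0.857]
wrist_force: [-5.0, 2.1, -5.3]
finger_gap: 12.3
finger_force: 4.0
edge [np.float64(202.9), np.float64(203.8), np.float64(204.0), np.float64(204.0), np.float64(204.0), np.float64(203.5), np.float64(202.0)] swing 0.757 z 113.4 mz -0.023 F [-5.   2.1 -5.3] gap 12.3
clock: 16.35
eef_pos: [565.3, 81.4, 113.4]
eef_rot: [-3.142, -0.001, 0.859]
wrist_force: [-6.2, 2.8, -4.5]
finger_gap: 11.9
finger_force: 15.0
edge [np.float64(203.0), np.float64(203.6), np.float64(204.2), np.float64(204.0), np.float64(204.2), np.float64(203.4), np.float64(202.9)] swing 0.759 z 113.4 mz -0.061 F [-6.2  2.8 -4.5] gap 11.9
```

```bash
python3 -m creep '[[-0.9,[-0.02,-0.05,-0.07],0],[-0.9,[-0.02,-0.05,-0.07],0],[-0.9,[-0.02,-0.05,-0.07],-0.4],[-0.9,[-0.02,-0.05,-0.07],-0.8],[-0.9,[-0.02,-0.05,-0.07],-0.8],[-0.9,[-0.02,-0.05,-0.07],-0.8]]' 15; python3 k.py;  python3 -m creep '[[-0.9,[0,0,0],0],[-0.9,[0,0,0],0],[-0.9,[0,0,0],0]]' 3; python3 k.py
```

```text
clock: 17.0
eef_pos: [565.0, 81.4, 113.7]
eef_rot: [3.141, -0.0, 0.928]
wrist_force: [0.3, 2.3, -9.6]
finger_gap: 11.8
finger_force: 15.0
edge [np.float64(203.0), np.float64(203.0), np.float64(204.0), np.float64(204.4), np.float64(204.0), np.float64(203.0), np.float64(202.9)] swing 0.828 z 113.7 mz 0.056 F [ 0.3  2.3 -9.6] gap 11.8
clock: 17.35
eef_pos: [565.0, 81.4, 114.0]
eef_rot: [3.141, -0.001, 0.929]
wrist_force: [-0.8, 0.9, -4.0]
finger_gap: 12.3
finger_force: 3.0
edge [np.float64(203.0), np.float64(203.4), np.float64(204.0), np.float64(204.4), np.float64(203.8), np.float64(203.6), np.float64(202.0)] swing 0.829 z 114.0 mz 0.032 F [-0.8  0.9 -4. ] gap 12.3
```

```bash
python3 -m creep '[[-0.9,[0,0,0],0],[-0.9,[0,0,-0.07],0],[-0.9,[0,0,-0.07],-0.4],[-0.9,[0,0,-0.07],-0.8],[-0.9,[0,0,-0.07],-0.8],[-0.9,[0,0,-0.07],-0.8]]' 15 >/dev/null; python3 k.py;  python3 -m creep '[[-0.9,[0,0,0],0],[-0.9,[0,0,0.07],0],[-0.9,[0,0,0.07],0]]' 3 >/dev/null; python3 k.py
```

```text
edge [np.float64(202.9), np.float64(203.5), np.float64(204.0), np.float64(204.0), np.float64(203.9), np.float64(203.8), np.float64(202.0)] swing 0.898 z 114.1 mz -0.0 F [ 2.   1.3 -7. ] gap 11.7
edge [np.float64(203.0), np.float64(203.8), np.float64(204.0), np.float64(204.1), np.float64(203.2), np.float64(203.8), np.float64(202.9)] swing 0.898 z 114.1 mz -0.071 F [-2.   1.1  2.1] gap 11.9
```

```bash
python3 -m creep '[[-0.9,[0,0,0],0],[-0.9,[0,0,-0.09],0],[-0.9,[0,0,-0.09],-0.4],[-0.9,[0,0,-0.09],-0.8],[-0.9,[0,0,-0.09],-0.8],[-0.9,[0,0,-0.09],-0.8]]' 15 >/dev/null; python3 k.py;  python3 -m creep '[[-0.9,[0,0,0],0],[-0.9,[0,0,0.05],0],[-0.9,[0,0,0.05],0]]' 3 >/dev/null; python3 k.py
```

```text
edge [np.float64(203.8), np.float64(203.9), np.float64(204.1), np.float64(204.0), np.float64(204.6), np.float64(203.0), np.float64(201.9)] swing 0.967 z 114.3 mz -0.04 F [ 0.7 -0.1 -3. ] gap 12.3
edge [np.float64(202.9), np.float64(203.9), np.float64(204.0), np.float64(204.0), np.float64(204.4), np.float64(203.2), np.float64(202.1)] swing 0.968 z 114.2 mz 0.005 F [-0.2 -0.4 -0.4] gap 12.3
```

```bash
python3 -m creep '[[-0.9,[0,0,0],0],[-0.9,[0,0,-0.11],0],[-0.9,[0,0,-0.11],-0.4],[-0.9,[0,0,-0.11],-0.8],[-0.9,[0,0,-0.11],-0.8],[-0.9,[0,0,-0.11],-0.8]]' 15 >/dev/null; python3 k.py;  python3 -m creep '[[-0.9,[0,0,0],0],[-0.9,[0,0,0.03],0],[-0.9,[0,0,0.03],0]]' 3 >/dev/null; python3 k.py
```

```text
edge [np.float64(202.8), np.float64(203.9), np.float64(203.9), np.float64(204.0), np.float64(204.0), np.float64(203.0), np.float64(202.8)] swing 1.037 z 114.6 mz -0.026 F [ 4.3 -1.5 -9.9] gap 12.1
edge [np.float64(203.0), np.float64(203.9), np.float64(204.1), np.float64(204.0), np.float64(204.0), np.float64(203.5), np.float64(202.8)] swing 1.038 z 115.1 mz 0.04 F [ 0.1 -0.7 -2.1] gap 12.3
```

```bash
python3 -m creep '[[-0.9,[0,0,0],0],[-0.9,[0,0,-0.07],0],[-0.9,[0,0,-0.07],-0.4],[-0.9,[0,0,-0.07],-0.8],[-0.9,[0,0,-0.07],-0.8],[-0.9,[0,0,-0.07],-0.8]]' 15 >/dev/null; python3 k.py;  python3 -m creep '[[-0.9,[0,0,0],0],[-0.9,[0,0,0.1],0],[-0.9,[0,0,0.1],0]]' 3 >/dev/null; python3 k.py
```

```text
edge [np.float64(202.1), np.float64(203.9), np.float64(204.0), np.float64(203.9), np.float64(203.4), np.float64(203.2), np.float64(202.1)] swing 1.107 z 115.2 mz 0.034 F [ 1.8 -2.2 -7.9] gap 11.9
edge [np.float64(203.0), np.float64(203.9), np.float64(204.1), np.float64(204.0), np.float64(203.2), np.float64(203.1), np.float64(202.9)] swing 1.108 z 115.1 mz -0.064 F [-0.7 -0.5  2.4] gap 12.1
```

```bash
python3 -m creep '[[-0.9,[0,0,0],0],[-0.9,[0,0,-0.1],0],[-0.9,[0,0,-0.1],-0.4],[-0.9,[0,0,-0.1],-0.8],[-0.9,[0,0,-0.1],-0.8],[-0.9,[0,0,-0.1],-0.8]]' 15 >/dev/null; python3 k.py;  python3 -m creep '[[-0.9,[0,0,0],0],[-0.9,[0,0,0.1],0],[-0.9,[0,0,0.1],0]]' 3 >/dev/null; python3 k.py
```

```text
edge [np.float64(202.9), np.float64(203.6), np.float64(204.0), np.float64(204.1), np.float64(203.9), np.float64(203.2), np.float64(202.6)] swing 1.177 z 115.1 mz 0.025 F [ 3.1  0.4 -5.9] gap 11.6
edge [np.float64(203.1), np.float64(203.9), np.float64(204.9), np.float64(204.8), np.float64(204.2), np.float64(203.2), np.float64(202.2)] swing 1.178 z 114.7 mz 0.095 F [-0.2 -0.1 -0.5] gap 11.5
```

```bash
python3 -m creep '[[-0.9,[0,0,0],0],[-0.9,[0,0,0],0],[-0.9,[0,0,0],0]]' 3 >/dev/null; python3 k.py; python3 -m creep '[[-0.9,[0,0,0],-0.15],[-0.9,[0,0,0],-0.15],[-0.9,[0,0,0],-0.15]]' 3 >/dev/null; python3 k.py
```

```text
edge [np.float64(203.4), np.float64(204.9), np.float64(205.0), np.float64(205.0), np.float64(205.0), np.float64(203.9), np.float64(203.4)] swing 1.178 z 114.6 mz 0.057 F [ 1.4 -0.3 -5.2] gap 11.9
edge [np.float64(204.9), np.float64(205.2), np.float64(206.0), np.float64(205.9), np.float64(205.5), np.float64(204.9), np.float64(204.0)] swing 1.191 z 114.6 mz 0.079 F [-1.2  0.1  0.8] gap 12.5
```

Run:
```python
from h import *
i=manip.camera("scene")[:,:,::-1];cv2.imwrite("pics/s7.png",i)
f=lambda i:cv2.resize(i[165:225,220:280],None,fx=6.6,fy=6.6,interpolation=cv2.INTER_CUBIC)
cv2.imwrite("pics/s7c.png",np.hstack([f(cv2.imread("pics/s5.png")),f(i)]))
```

```text
(no output)
```

View pics/s7c.png

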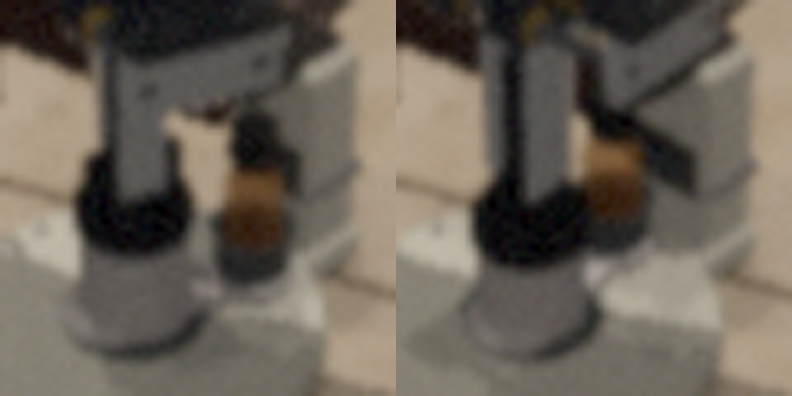

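The right crop shows the knob sunk about 2 px (about 7 mm): its black lower edge is at 206 against 204 on the land. It is in the notch. Releasing and backing off.

```bash
python3 -m creep '[[-0.5,[0,0,0],0],[-0.3,[0,0,0],0],[-0.3,[0,0,0],0],[-0.3,[0,0,0],0]]' 3 >/dev/null; python3 k.py; python3 -m creep '[[-0.3,[0,0,-3],0],[-0.3,[0,0,-7],0],[-0.3,[0,0,-11],0],[-0.3,[0,0,-14],0],[-0.3,[0,0,-14],0]]'; python3 k.py
python3 -c "
from h import *; go(490,330,250,.8)"
```

```text
edge [np.float64(204.2), np.float64(205.1), np.float64(205.9), np.float64(205.9), np.float64(205.5), np.float64(204.9), np.float64(203.9)] swing 1.191 z 114.4 mz -0.034 F [ 0.2  0.4 -0.3] gap 32.6
clock: 24.1
eef_pos: [565.9, 81.5, 259.0]
eef_rot: [3.135, -0.003, 1.291]
wrist_force: [0.1, 0.3, -0.6]
finger_gap: 32.8
finger_force: 0.0
edge [np.float64(204.4), np.float64(205.1), np.float64(206.0), np.float64(205.9), np.float64(205.8), np.float64(204.8), np.float64(204.2)] swing 1.191 z 259.0 mz -0.071 F [ 0.1  0.3 -0.6] gap 32.8
shift [ 21.81 -14.1    0.6 ] turn 5.63
```

```bash
python3 -m creep '[[-0.3,[5,-3,0],0],[-0.3,[9,-6,0],0],[-0.3,[13,-9,0],0],[-0.3,[17,-11,0],0],[-0.3,[22,-14,0],0],[-0.3,[22,-14,0],0],[-0.3,[22,-14,0],0],[-0.3,[22,-14,0],0]]'
python3 - <<'E'
import m
from m import *
np.set_printoptions(precision=1,suppress=True)
t=manip.camera("top")[:,:,::-1];s=manip.camera("scene")[:,:,::-1]
cv2.imwrite("pics/t8.png",t);cv2.imwrite("pics/s8.png",s)
for n,im in(("start",S),("land s7",cv2.imread("pics/s5.png")),("now",s)):
    B=blob(im,(228,180,24,42),black); print(n,B[0],B[1])
    g=cv2.resize(im[160:220,225:260],None,fx=8,fy=8,interpolation=cv2.INTER_CUBIC).max(2).astype(np.float32)
    print([195+np.argmax(np.gradient(cv2.blur(g[:,(u-225)*8:(u-225)*8+8].mean(1)[:,None],(1,9))[:,0])[280:424])/8 for u in(236,238,240,242)])
f=lambda i,x,y:cv2.resize(i[y:y+60,x:x+60],None,fx=6.6,fy=6.6,interpolation=cv2.INTER_CUBIC)
cv2.imwrite("pics/e.png",np.hstack([f(s,220,165),f(t,222,145)]))
E
```

```text
clock: 24.95
eef_pos: [491.2, 330.5, 253.6]
eef_rot: [-3.141, 0.001, 1.29]
wrist_force: [0.6, 0.1, -0.7]
finger_gap: 33.1
finger_force: 0.0
start [239.6 197.3] [232.2 189.   16.2  16.8]
[np.float64(205.75), np.float64(205.875), np.float64(205.875), np.float64(205.125)]
land s7 [239.3 196.9] [231.9 187.1  16.8  16.5]
[np.float64(203.625), np.float64(203.5), np.float64(203.875), np.float64(203.375)]
now [237.1 183.7] [228.  180.   24.    9.6]
[np.float64(205.375), np.float64(205.5), np.float64(206.0), np.float64(205.875)]
```

View pics/e.png

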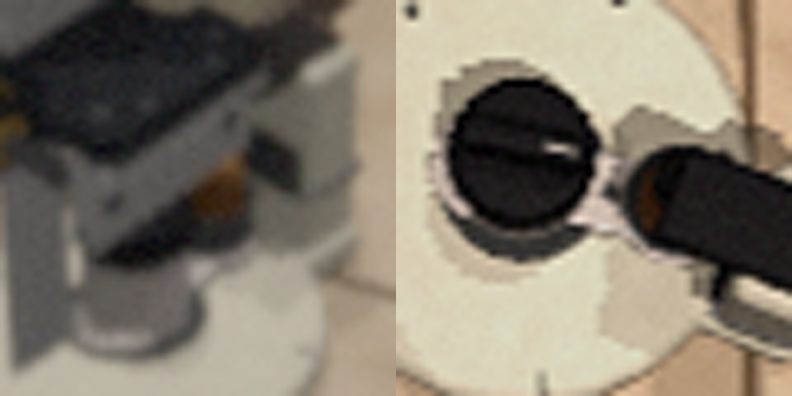

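The final view shows the knob edge at row 205.4–206.0, matching its fully-down rows at the start (205.1–205.9). The vial is seated under the visor at the head, and the robot is clear. Handing in.

```bash
python3 -c "
from cell import manip; print(manip.sign_off())"
```

```text
the job is handed in; nothing more can be done
None
```

I handed the job in at about 25 s, with no verdict returned: the vial stood seated in the sleeve at the optical head, the knob looked fully down in the measuring notch at about 1.19 rad, and the robot was clear.

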